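Bedtime: night-light on, lantern off

ROBOT

A 6-joint arm with a two-finger parallel gripper is mounted at the origin on the work surface. World frame = base frame: x ahead of the robot, y to its left, z up, the work surface at z = 0. Lengths are in mm, angles in rad, forces in N, time in s.
With the tool pointing down it reaches from about 375 to 750 mm from the base axis. Payload 9 kg.
Tool frame: the origin (TCP) lies midway between the tips of the shut fingers; the grasp point (between the pads) lies 19 mm behind it (ctrl.grip_depth is the distance from the TCP to the grasp point, in mm); z points along the fingers, y is the line along which they close (so a half turn about z gives the same grasp; the last joint's range is limited). The gripper opens to 85 mm and grips with 20 to 120 N. Pads are 22 mm wide; open, the fingers measure 114 mm over their backs; the gripper's body (76 mm by 85 mm) begins 54 mm behind the grasp point. The pads swing forward as they close: fully open they stand 13 mm farther back than shut.
Start: joints at [0.999, 0.104, 0.097, 1.564, 0, 1.353], TCP at [207.885, 562.868, 231.331] pointing down, gripper open.
Joint ranges: [-2.99, 2.99], [-0.84, 1.86], [-1.1, 1.16], [-1.84, 2.11], [-1.51, 1.56], [-3.14, 3.14]. Speed limits (rad/s): [2.22, 2.22, 2.57, 3.14, 3.14, 3.14].

INTERFACE

Orientations are given as [roll, pitch, yaw] about the fixed x, y, z axes, in that order (R = Rz(yaw) Ry(pitch) Rx(roll)).
In Python, from plant import sensors, read_camera, camera_info, ticket, ctrl gives the robot as it stands. The module is installed in compiled form; this text tells all that it offers.
- The arm moves only by the shell command python3 -m pendant 'ROWS' [OPENING] [FORCE]. ROWS is JSON, a list of rows, each an object of numbers: "dx", "dy", "dz": the shift along the tool's x, y, z in units of 0.5 m (1.0 is 0.5 m); "rx", "ry", "rz": the turn, a rotation vector about the tool's x, y, z in units of 180 degrees (1.0 is 180 degrees). In form: [{"dx": .., "dy": .., "dz": .., "rx": .., "ry": .., "rz": ..}, ...]. A call has 1 to 12 rows; each row is the pose to reach, as a shift and turn from the pose commanded when the call began, along the tool's axes at that moment, turning the shorter way round; what a row does not reach only later rows make up. A row lasts 1/8 s, in which the tool goes at most 62.5 mm and 10.7 degrees, less where a joint would pass 70% of its speed; a pose out of reach is approached as far as the arm can. A call with a number of a shift or a turn outside -1 to 1 is refused whole. A call with a gripper value outside its range is refused whole. OPENING is the opening, from -1 (shut) to 1 (fully open), set as the call begins (- or left out, the last holds). The fingers move at their own pace and stop on an object; FORCE is the grip in N (left out, the last holds). Time passes only in rows, so rows that repeat a pose let the fingers close. It gives the time, the measured TCP pose, the force, the opening and the grip force at its end, in the units of the state.
- sensors.get_obs(): the state, without advancing time (a new reading comes with each control period).
- read_camera(name): name is "side" or "top" or "wrist"; returns (picture, depth): 480x640x3 uint8, red, green, blue; 480x640 float32, mm along the optical axis (not along the pixel's ray), 0 where there is no reading.
- camera_info(name): a dict with "mtx" (3x3 intrinsics, pixels), "rvec" (rotation vector, rad) and "tvec" (3), from world to camera coordinates, as OpenCV has them. Camera axes: x right, y down, z forward; pixel columns grow to the right and rows downward; lengths in mm; the calibration is good to about 2 mm. A picture is of the moment at which its call begins: read the wrist's pose just before it. camera_info takes no time and is no camera call; for the wrist camera it gives the pose at the moment of the call.
- ticket.finish_job(): hands the job in; it is judged then, once.
The state is a dict: "time": time; "q": joint angles; "dq": joint speeds; "tau": joint torques, N m; "ee_pos": TCP position; "eef_rot": TCP orientation; "ft_force": force on the tool from outside, world axes, zero at the start; "wrist_torque": the same for the moment, N m; "finger_gap": opening from 0.0 (shut) to 1.0 (fully open); "finger_force": force on a finger pad.
Only numpy, scipy, OpenCV 4.12 (cv2) and the standard library are available. Lean on these libraries where they do the work, as an engineer would, in place of code of your own. Each camera call takes 0.05 s, during which the arm holds its last target. There are 200 camera calls.

TASK

It is bedtime: with a fingertip, first push the toggle lever of the squat night-light past its middle so that it snaps on (leaning away from its lamp), and then push the toggle lever of the tall lantern so that it snaps off (leaning towards its glass). Only push the levers: do not pick anything up, leave both lights standing where they are, and do not disturb the other things on the board. Finish clear of everything.

Things in the scene. Friction and masses are not known exactly. Their poses are not given: they have to be found in the camera images.
- lantern: Tall red plastic kerosene-style lantern, loose, 0.95 kg: round foot 110 mm across, 36 mm high; glass 86 mm across between side tubes; cap to 192, wire bail to 224 mm. A deck 70 mm wide, top at 36 mm, runs from the foot towards the robot and carries the lever. Origin: on the board under the lever's pivot; x along the deck to the lamp, z up; lamp axis at x = +138 mm, deck's free end at x = -45.
- nightlight: Squat red plastic night-light, loose, 0.85 kg: round foot 100 mm across, 36 mm high, with a low white dome 80 mm across, top at 94 mm. Deck (70 mm wide, top at 36 mm) and lever as on the lantern. Origin: on the board under the lever's pivot; x along the deck to the dome, z up; dome axis at x = +135 mm, deck's free end at x = -45.
- lantern_pivot (a point): Pivot of the tall lantern's lever, in the middle of the deck's width at its top, 36 mm above the board; axes as the lantern's.
- nightlight_pivot (a point): Pivot of the night-light's lever, in the middle of the deck's width at its top, 36 mm above the board; axes as the night-light's.
- lantern_tip (a point): Centre of the ball at the end of the tall lantern's lever.
- nightlight_tip (a point): Centre of the ball at the end of the night-light's lever.
- lantern_lever (a joint): Toggle lever of the tall lantern: steel rod 10 mm thick, 60 mm from pivot to centre of its 16 mm end ball, swinging in its light's x-z plane. Rad: 0 = OFF, leaning 0.4 rad towards its own lamp; 0.4 = upright; 0.8 = ON, leaning 0.4 rad away from the lamp. A snap mechanism drives it away from upright to the side it is on (about 2 N at the ball to start it), so past upright it snaps over. Starts ON.
- nightlight_lever (a joint): Toggle lever of the night-light: steel rod 10 mm thick, 60 mm from pivot to centre of its 16 mm end ball, swinging in its light's x-z plane. Rad: 0 = OFF, leaning 0.4 rad towards its own lamp; 0.4 = upright; 0.8 = ON, leaning 0.4 rad away from the lamp. A snap mechanism drives it away from upright to the side it is on (about 2 N at the ball to start it), so past upright it snaps over. Starts OFF.
- opener: Steel bottle opener lying flat between the two lights, about 125 x 38 x 6 mm. Bystander. Origin: underside, near its middle.
- saucer: White ceramic saucer, 112 mm across, 18 mm high, nearest the robot. Bystander. Origin: underside centre.
- coasters: Stack of five round wooden coasters, 94 mm across, 42 mm high. Bystander. Origin: underside centre.
- clip: Black plastic hair clip, about 75 x 12 x 15 mm. Bystander. Origin: underside centre.
- mug: Blue ceramic mug, 80 mm across, 90 mm high. Bystander. Origin: underside centre.
- tin: Round aluminium tin, 68 mm across, 30 mm high. Bystander. Origin: underside centre.
Mind the look-alikes: they are no part of the job. Several things look just like the nightlight: the one meant starts farthest from the robot's base.

How it is judged:
By the outcome, as a careful person would: the job done as asked, in the order asked, and still so for the second after the job is handed in, with the robot touching nothing.
It also fails if it takes over 43 s, if anything falls off the work surface, if the arm or the gripper's body presses on something with over 40 N, if the wrist force passes 120 N, or if a joint passes its speed limit or range.

## Working session

There is one attempt and no reset: what is moved stays moved. The work goes in short steps, Python scripts to look and compute and a shell command to move; the robot and the scene stay as the last step left them, time stands still between calls to the robot, and variables do not carry over. Pictures are saved under pics/ and viewed, at most 10 in all, crops included, and the job is handed in when it is done.

```bash
mkdir -p pics; cat > h.py <<'E'
import numpy as np, cv2
from plant import sensors, read_camera, camera_info
def cam(n):
    c=camera_info(n); R=cv2.Rodrigues(np.array(c["rvec"],float))[0]
    return np.array(c["mtx"],float),R,np.array(c["tvec"],float).ravel()
def ray(n,uv,z):
    K,R,t=cam(n); o=-R.T@t; d=R.T@np.linalg.solve(K,[uv[0],uv[1],1.]); return o+d*(z-o[2])/d[2]
def pts(n,d):
    K,R,t=cam(n); v,u=np.mgrid[:480,:640]
    P=np.stack([(u-K[0,2])/K[0,0]*d,(v-K[1,2])/K[1,1]*d,d],-1); return (P-t)@R
E
python3 - <<'E'
from h import *
for n in ("top","side"):
    p,d=read_camera(n); cv2.imwrite(f"pics/{n}0.png",p[...,::-1]); np.savez(f"{n}0.npz",p=p,d=d)
    K,R,t=cam(n); print(n,-R.T@t,R[2])
print(sensors.get_obs())
E
```

```text
top [ 213.0543349    -6.49079104 1011.68498622] [ 0.19961096  0.02585435 -0.97953408]
side [ 326.9312566  -949.58190961  818.24623061] [ 0.05138259  0.78239658 -0.62065725]
{'time': 0.1, 'q': array([9.99296983e-01, 1.04591535e-01, 9.65479702e-02, 1.56389962e+00,
       7.58035164e-06, 1.35311241e+00]), 'dq': array([ 0.00065547, -0.00041312,  0.00180464, -0.00155928, -0.00154517,
        0.00116823]), 'tau': array([ 5.87181086e-03, -5.58208644e+01,  5.04719460e+01,  1.30945654e-02,
       -2.86443928e-04, -1.93167091e-05]), 'ee_pos': array([207.70442607, 562.58851957, 230.62873333]), 'eef_rot': array([-3.14047450e+00, -2.55086815e-04,  2.78777708e+00]), 'ft_force': array([-0.38131987, -0.78463146, -0.41214597]), 'wrist_torque': array([ 0.06118687, -0.03670025, -0.05527782]), 'finger_force': 0.0, 'finger_gap': 1.001444674796787}
```

View pics/top0.png

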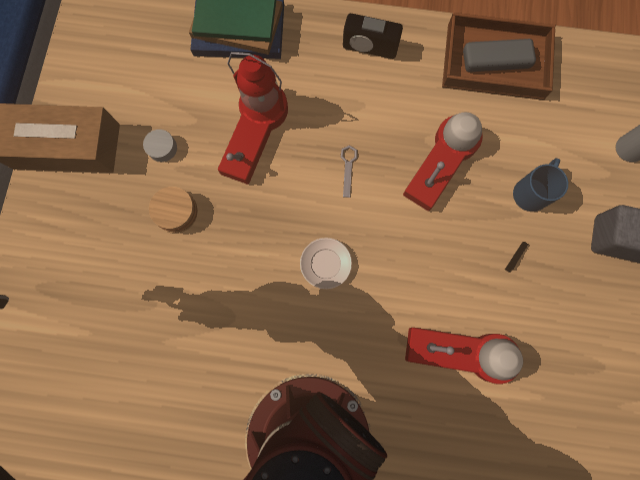

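View pics/side0.png

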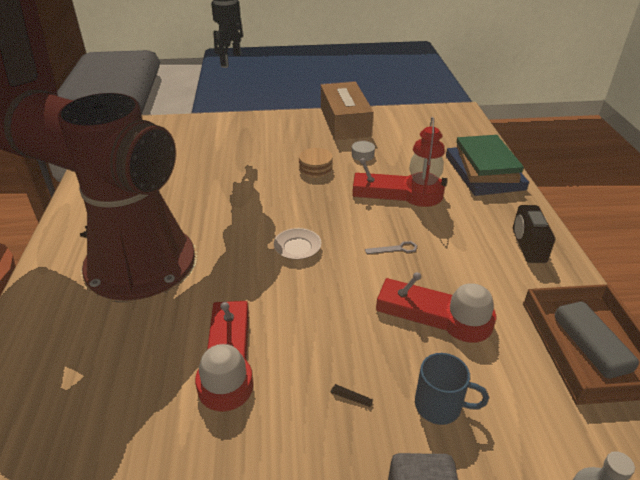

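Top view: the target night-light is at about (440,165), lever (435,174); the lantern is at (250,120), lever (235,156); the look-alike is near the base at (460,350). The side view shows the same lights at (435,305), (400,185) and (225,350).

```bash
cat > m.py <<'E'
from h import *
box={"top":{"night":(395,100,490,215),"lant":(212,45,295,190)},"side":{"night":(370,265,500,345),"lant":(345,115,455,210)}}
for n in ("top","side"):
    f=np.load(n+"0.npz"); p=f["p"]; P=pts(n,f["d"]); hsv=cv2.cvtColor(p,cv2.COLOR_RGB2HSV)
    red=((hsv[...,0]<8)|(hsv[...,0]>172))&(hsv[...,1]>150)&(f["d"]>0)
    for k,(a,b,c,e) in box[n].items():
        Q=P[b:e,a:c].reshape(-1,3); r=red[b:e,a:c].ravel(); g=(~r)&(Q[:,2]>44)
        top=Q[r&(abs(Q[:,2]-36)<6)]; 
        m=top[:,:2].astype(np.float32)
        rect=cv2.minAreaRect(m[:]); 
        # axis: PCA of deck part
        c0,v=cv2.PCACompute(m,None); v=v[0]; v=v*np.sign(v[0]); s=(m-c0[0])@v
        L=m[s<s.min()+95]
        rect=cv2.minAreaRect(L); B=cv2.boxPoints(rect)
        print(n,k,"ztop",np.median(top[:,2]),"rect",np.round(rect,1) if 0 else rect)
        sB=B@v; o=np.argsort(sB); e0=B[o[:2]].mean(0); e1=B[o[2:]].mean(0); ax=(e1-e0)/np.linalg.norm(e1-e0)
        piv=e0+45*ax; print("  end",e0,"axis",ax,"yaw",np.arctan2(ax[1],ax[0]),"pivot",piv)
        l=Q[g]; rel=(l[:,:2]-piv); u=rel@ax; w=rel@np.array([-ax[1],ax[0]])
        lv=(abs(u)<45)&(abs(w)<30)&(l[:,2]<110); q=np.c_[u,w,l[:,2]][lv]
        t=q[q[:,2]>np.percentile(q[:,2],70)]; print("  lever pts",len(q),"top pts (u,w,z)",t.mean(0),q[:,2].max())
        lamp=(abs(u-137)<60)&(abs(w)<60)&(l[:,2]>60); print("  lamp",np.c_[u,w,l[:,2]][lamp].mean(0), l[lamp][:,2].max())
    # bystanders: rough
E
python3 m.py
```

```text
top night ztop 35.11929807628495 rect ((565.5444946289062, -186.8206024169922), (68.8403549194336, 94.89070129394531), 64.07563781738281)
  end [ 522.8735  -166.07825] axis [ 0.89937204 -0.43718415] yaw -0.45246536 pivot [ 563.3452  -185.75153]
  lever pts 117 top pts (u,w,z) [23.72123517 -0.88910746 96.61212417] 100.44612113963267
  lamp [125.68684777  -0.73123519  81.61751095] 96.61658923275061
top lant ztop 35.01873712898316 rect ((570.1243286132812, 232.52450561523438), (70.54888916015625, 96.66638946533203), 77.15235137939453)
  end [523.00116 243.27185] axis [ 0.97496474 -0.22235946] yaw -0.22423387 pivot [566.8746  233.26567]
  lever pts 73 top pts (u,w,z) [-23.81982517  -0.30537988  97.67419264] 99.90918881778914
  lamp [119.46561636 -12.10723111 124.87770101] 224.6899565620571
side night ztop 34.41560082833631 rect ((566.7622680664062, -188.0855712890625), (74.21298217773438, 95.37847900390625), 64.58404541015625)
  end [ 523.6886  -167.61798] axis [ 0.90321577 -0.4291868 ] yaw -0.44359222 pivot [ 564.3333  -186.93138]
  lever pts 137 top pts (u,w,z) [24.17770077 -2.09988631 94.8074934 ] 100.11638066645564
  lamp [134.95458613 -15.94926455  79.40673422] 95.16891315318337
side lant ztop 34.3505286123074 rect ((570.3120727539062, 231.97076416015625), (77.5532455444336, 95.80180358886719), 73.9861068725586)
  end [524.26996 245.18521] axis [ 0.9611948  -0.27587044] yaw -0.27949518 pivot [567.52374 232.77104]
  lever pts 90 top pts (u,w,z) [-23.28374791  -3.16181244  93.06374599] 98.50976509704539
  lamp [137.84126133 -18.5165431  112.33556715] 221.65914575224178
```

```bash
cat > go.py <<'E'
# usage: go.py night|lant u z [w] : rows units from current pose to point on the light's axis
import sys
from h import *
from scipy.spatial.transform import Rotation as Ro
k,u,z=sys.argv[1],float(sys.argv[2]),float(sys.argv[3])
piv,y={"night":((564,-186.5),-.448),"lant":((567.2,233),-.245)}[k]
T=np.array([piv[0]+u*np.cos(y),piv[1]+u*np.sin(y),z])
o=sensors.get_obs(); R=Ro.from_euler("xyz",o["eef_rot"]); G=Ro.from_euler("xyz",[np.pi,0,y+np.pi])
print("target",T.round(1),"now",o["ee_pos"].round(1),"t",o["time"],"F",o["ft_force"].round(1))
print("d",(R.inv().apply(T-o["ee_pos"])/500).round(4),"r",((R.inv()*G).as_rotvec()/np.pi).round(4))
rel=o["ee_pos"][:2]-piv; c,s=np.cos(y),np.sin(y); print("u,w now",(rel@[c,s]).round(1),(rel@[-s,c]).round(1))
E
python3 go.py night 58 231
```

```text
target [ 616.3 -211.6  231. ] now [207.7 562.6 230.6] t 0.1 F [-0.4 -0.8 -0.4]
d [-1.3030e+00 -1.1694e+00  2.0000e-04] r [-0.0004 -0.0001  0.03  ]
u,w now -645.6 520.8
```

```bash
P='{"dx":-0.65,"dy":-0.585,"rz":0.03}'; python3 -m pendant '[{"dx":-0.65,"dy":-0.585,"rz":0.03},{"dx":-0.65,"dy":-0.585,"rz":0.03},{"dx":-0.65,"dy":-0.585,"rz":0.03},{"dx":-0.65,"dy":-0.585,"rz":0.03},{"dx":-0.65,"dy":-0.585,"rz":0.03},{"dx":-0.65,"dy":-0.585,"rz":0.03},{"dx":-0.65,"dy":-0.585,"rz":0.03},{"dx":-0.65,"dy":-0.585,"rz":0.03},{"dx":-0.65,"dy":-0.585,"rz":0.03},{"dx":-0.65,"dy":-0.585,"rz":0.03}]' -1 30; python3 go.py night 58 231
```

```text
target [ 616.3 -211.6  231. ] now [207.7 562.6 230.6] t 0.1 F [-0.4 -0.8 -0.4]
d [-1.3030e+00 -1.1694e+00  2.0000e-04] r [-0.0004 -0.0001  0.03  ]
u,w now -645.6 520.8validation failed for argument at $[0]...
```

```bash
python3 -m pendant '[{"dx":-0.65,"dy":-0.585,"dz":0,"rx":0,"ry":0,"rz":0.03},{"dx":-0.65,"dy":-0.585,"dz":0,"rx":0,"ry":0,"rz":0.03},{"dx":-0.65,"dy":-0.585,"dz":0,"rx":0,"ry":0,"rz":0.03},{"dx":-0.65,"dy":-0.585,"dz":0,"rx":0,"ry":0,"rz":0.03},{"dx":-0.65,"dy":-0.585,"dz":0,"rx":0,"ry":0,"rz":0.03},{"dx":-0.65,"dy":-0.585,"dz":0,"rx":0,"ry":0,"rz":0.03},{"dx":-0.65,"dy":-0.585,"dz":0,"rx":0,"ry":0,"rz":0.03},{"dx":-0.65,"dy":-0.585,"dz":0,"rx":0,"ry":0,"rz":0.03},{"dx":-0.65,"dy":-0.585,"dz":0,"rx":0,"ry":0,"rz":0.03},{"dx":-0.65,"dy":-0.585,"dz":0,"rx":0,"ry":0,"rz":0.03}]' -1 30; python3 go.py night 58 231
```

```text
time: 1.35
ee_pos: [410.8, 176.9, 231.2]
eef_rot: [3.141, -0.0, 2.695]
ft_force: [-0.8, 0.9, 0.6]
finger_gap: 0.004
finger_force: 0.0
target [ 616.3 -211.6  231. ] now [410.8 176.9 231.2] t 1.35 F [-0.8  0.9  0.6]
d [-7.059e-01 -5.238e-01  2.000e-04] r [ 0.     -0.0001  0.0006]
u,w now -295.5 261.2
```

```bash
python3 -m pendant '[{"dx":-0.706,"dy":-0.524,"dz":0,"rx":0,"ry":0,"rz":0},{"dx":-0.706,"dy":-0.524,"dz":0,"rx":0,"ry":0,"rz":0},{"dx":-0.706,"dy":-0.524,"dz":0,"rx":0,"ry":0,"rz":0},{"dx":-0.706,"dy":-0.524,"dz":0,"rx":0,"ry":0,"rz":0},{"dx":-0.706,"dy":-0.524,"dz":0,"rx":0,"ry":0,"rz":0},{"dx":-0.706,"dy":-0.524,"dz":0,"rx":0,"ry":0,"rz":0},{"dx":-0.706,"dy":-0.524,"dz":0,"rx":0,"ry":0,"rz":0},{"dx":-0.706,"dy":-0.524,"dz":0,"rx":0,"ry":0,"rz":0},{"dx":-0.706,"dy":-0.524,"dz":0,"rx":0,"ry":0,"rz":0},{"dx":-0.706,"dy":-0.524,"dz":0,"rx":0,"ry":0,"rz":0}]'; python3 go.py night 58 82
python3 - <<'E'
from h import *
p,d=read_camera("side"); cv2.imwrite("pics/side1.png",p[...,::-1]); np.savez("side1.npz",p=p,d=d)
E
```

```text
time: 2.6
ee_pos: [616.2, -211.2, 232.2]
eef_rot: [3.141, 0.001, 2.696]
ft_force: [-0.7, 0.1, 0.9]
finger_gap: 0.003
finger_force: 0.0
target [ 616.3 -211.6   82. ] now [ 616.2 -211.2  232.2] t 2.6 F [-0.7  0.1  0.9]
d [-2.000e-04 -8.000e-04  3.004e-01] r [0.0001 0.0003 0.0007]
u,w now 57.8 0.4
```

View pics/side1.png

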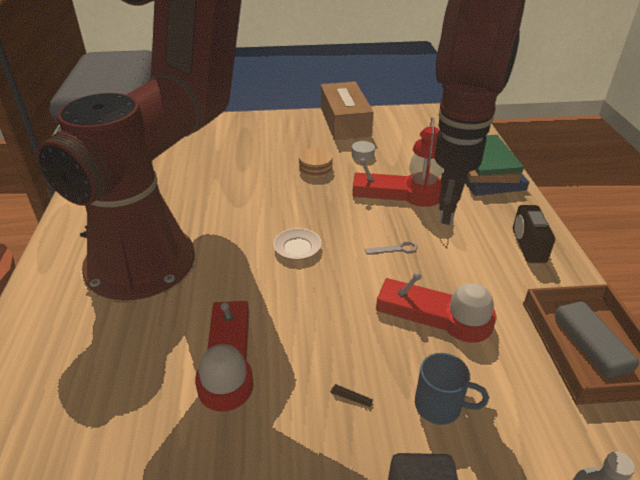

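The shut fingertip (447,225) is above the gap between the night-light's lever (418,277) and its dome (472,300). I'll descend there.

```bash
python3 -m pendant '[{"dx":0,"dy":0,"dz":0.1,"rx":0,"ry":0,"rz":0},{"dx":0,"dy":0,"dz":0.2,"rx":0,"ry":0,"rz":0},{"dx":0,"dy":0,"dz":0.25,"rx":0,"ry":0,"rz":0},{"dx":0,"dy":0,"dz":0.3,"rx":0,"ry":0,"rz":0},{"dx":0,"dy":0,"dz":0.3,"rx":0,"ry":0,"rz":0}]'; python3 go.py night 58 82
python3 - <<'E'
from h import *
p,d=read_camera("side"); cv2.imwrite("pics/side2.png",cv2.resize(p[230:360,340:520,::-1],None,fx=4,fy=4))
E
```

```text
time: 3.28
ee_pos: [614.8, -211.4, 80.0]
eef_rot: [3.141, -0.003, 2.695]
ft_force: [0.1, 0.3, 0.3]
finger_gap: -0.003
finger_force: 0.0
target [ 616.3 -211.6   82. ] now [ 614.8 -211.4   80. ] t 3.275 F [0.1 0.3 0.3]
d [-0.0027  0.0009 -0.0041] r [ 0.0001 -0.0009  0.0004]
u,w now 56.6 -0.5
```

View pics/side2.png

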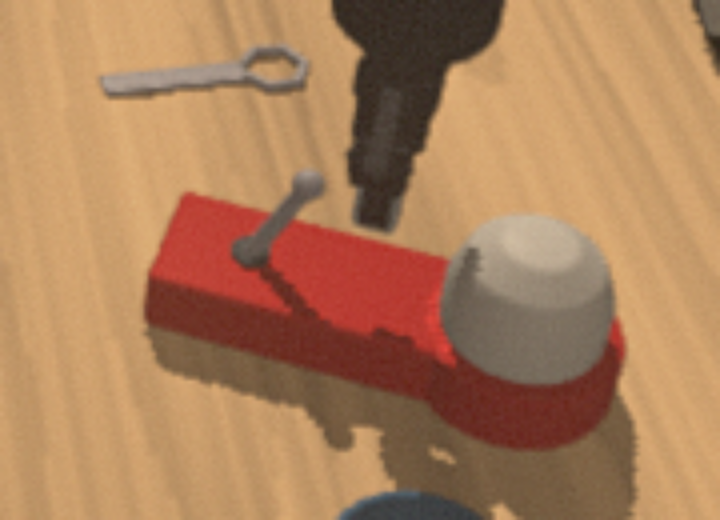

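The fingertip at crop (375,215) is in the gap; ball at (308,184), dome to the right. Pushing slowly towards the deck's free end.

```bash
python3 -m pendant '[{"dx":0.015,"dy":0,"dz":0,"rx":0,"ry":0,"rz":0},{"dx":0.022,"dy":0,"dz":0,"rx":0,"ry":0,"rz":0},{"dx":0.028,"dy":0,"dz":0,"rx":0,"ry":0,"rz":0},{"dx":0.034,"dy":0,"dz":0,"rx":0,"ry":0,"rz":0},{"dx":0.04,"dy":0,"dz":0,"rx":0,"ry":0,"rz":0},{"dx":0.046,"dy":0,"dz":0,"rx":0,"ry":0,"rz":0},{"dx":0.052,"dy":0,"dz":0,"rx":0,"ry":0,"rz":0},{"dx":0.057,"dy":0,"dz":0,"rx":0,"ry":0,"rz":0},{"dx":0.062,"dy":0,"dz":0,"rx":0,"ry":0,"rz":0},{"dx":0.067,"dy":0,"dz":0,"rx":0,"ry":0,"rz":0},{"dx":0.072,"dy":0,"dz":0,"rx":0,"ry":0,"rz":0},{"dx":0.076,"dy":0,"dz":0,"rx":0,"ry":0,"rz":0}]'
python3 -m pendant '[{"dx":0.005,"dy":0,"dz":0,"rx":0,"ry":0,"rz":0},{"dx":0.009,"dy":0,"dz":0,"rx":0,"ry":0,"rz":0},{"dx":0.013,"dy":0,"dz":0,"rx":0,"ry":0,"rz":0},{"dx":0.013,"dy":0,"dz":0,"rx":0,"ry":0,"rz":0},{"dx":0.013,"dy":0,"dz":0,"rx":0,"ry":0,"rz":0}]'; python3 go.py night 58 82
python3 - <<'E'
from h import *
p,d=read_camera("side"); cv2.imwrite("pics/side3.png",cv2.resize(p[230:360,340:520,::-1],None,fx=4,fy=4))
E
```

```text
time: 4.82
ee_pos: [581.5, -196.5, 81.1]
eef_rot: [3.141, -0.001, 2.694]
ft_force: [0.5, -1.0, 0.9]
finger_gap: -0.001
finger_force: 0.2
time: 5.45
ee_pos: [576.0, -193.9, 81.3]
eef_rot: [3.142, 0.0, 2.694]
ft_force: [-0.6, 0.1, 0.3]
finger_gap: -0.002
finger_force: 0.0
target [ 616.3 -211.6   82. ] now [ 576.  -193.9   81.3] t 5.45 F [-0.6  0.1  0.3]
d [-0.0879  0.003  -0.0014] r [ 0.  0. -0.]
u,w now 14.0 -1.5
```

View pics/side3.png

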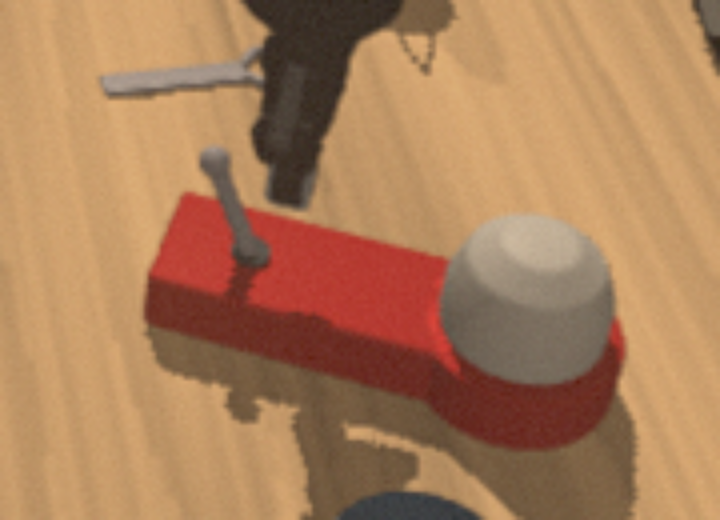

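It snapped over (ball now at crop (214,160)) and the base hasn't moved. Retreat up, then over to the lantern.

```bash
python3 -m pendant '[{"dx":-0.03,"dy":0,"dz":0,"rx":0,"ry":0,"rz":0},{"dx":-0.03,"dy":0,"dz":-0.1,"rx":0,"ry":0,"rz":0},{"dx":-0.03,"dy":0,"dz":-0.2,"rx":0,"ry":0,"rz":0},{"dx":-0.03,"dy":0,"dz":-0.3,"rx":0,"ry":0,"rz":0},{"dx":-0.03,"dy":0,"dz":-0.32,"rx":0,"ry":0,"rz":0}]'; python3 go.py lant -60 231
```

```text
time: 6.12
ee_pos: [590.9, -201.2, 245.6]
eef_rot: [-3.141, 0.006, 2.694]
ft_force: [1.3, -0.4, 0.4]
finger_gap: 0.001
finger_force: 0.0
target [509.  247.6 231. ] now [ 590.9 -201.2  245.6] t 6.125 F [ 1.3 -0.4  0.4]
d [0.5366 0.738  0.0257] r [-0.0003  0.0019 -0.0646]
u,w now 128.3 -415.5
```

```bash
python3 -m pendant '[{"dx":0.537,"dy":0.738,"dz":0.02,"rx":0,"ry":0,"rz":-0.065},{"dx":0.537,"dy":0.738,"dz":0.02,"rx":0,"ry":0,"rz":-0.065},{"dx":0.537,"dy":0.738,"dz":0.02,"rx":0,"ry":0,"rz":-0.065},{"dx":0.537,"dy":0.738,"dz":0.02,"rx":0,"ry":0,"rz":-0.065},{"dx":0.537,"dy":0.738,"dz":0.02,"rx":0,"ry":0,"rz":-0.065},{"dx":0.537,"dy":0.738,"dz":0.02,"rx":0,"ry":0,"rz":-0.065},{"dx":0.537,"dy":0.738,"dz":0.02,"rx":0,"ry":0,"rz":-0.065},{"dx":0.537,"dy":0.738,"dz":0.02,"rx":0,"ry":0,"rz":-0.065},{"dx":0.537,"dy":0.738,"dz":0.02,"rx":0,"ry":0,"rz":-0.065},{"dx":0.537,"dy":0.738,"dz":0.02,"rx":0,"ry":0,"rz":-0.065},{"dx":0.537,"dy":0.738,"dz":0.02,"rx":0,"ry":0,"rz":-0.065}]'; python3 go.py lant -60 82
```

```text
time: 7.5
ee_pos: [507.8, 247.2, 231.2]
eef_rot: [-3.141, -0.0, 2.896]
ft_force: [-0.2, 0.2, -0.4]
finger_gap: 0.001
finger_force: 0.0
target [509.  247.6  82. ] now [507.8 247.2 231.2] t 7.5 F [-0.2  0.2 -0.4]
d [-0.0021  0.0014  0.2984] r [-0.     -0.     -0.0003]
u,w now -61.0 -0.7
```

```bash
python3 -m pendant '[{"dx":0,"dy":0,"dz":0.1,"rx":0,"ry":0,"rz":0},{"dx":0,"dy":0,"dz":0.2,"rx":0,"ry":0,"rz":0},{"dx":0,"dy":0,"dz":0.25,"rx":0,"ry":0,"rz":0},{"dx":0,"dy":0,"dz":0.298,"rx":0,"ry":0,"rz":0},{"dx":0,"dy":0,"dz":0.298,"rx":0,"ry":0,"rz":0}]'; python3 go.py lant -60 82
python3 - <<'E'
from h import *
p,d=read_camera("side"); cv2.imwrite("pics/side4.png",cv2.resize(p[100:230,310:490,::-1],None,fx=4,fy=4))
E
```

```text
time: 8.12
ee_pos: [506.3, 247.3, 80.5]
eef_rot: [-3.14, -0.003, 2.896]
ft_force: [0.0, -0.5, -0.2]
finger_gap: -0.004
finger_force: 0.0
target [509.  247.6  82. ] now [506.3 247.3  80.5] t 8.125 F [ 0.  -0.5 -0.2]
d [-0.0051  0.0018 -0.003 ] r [-0.0005 -0.0009 -0.0001]
u,w now -62.6 -0.9
```

View pics/side4.png

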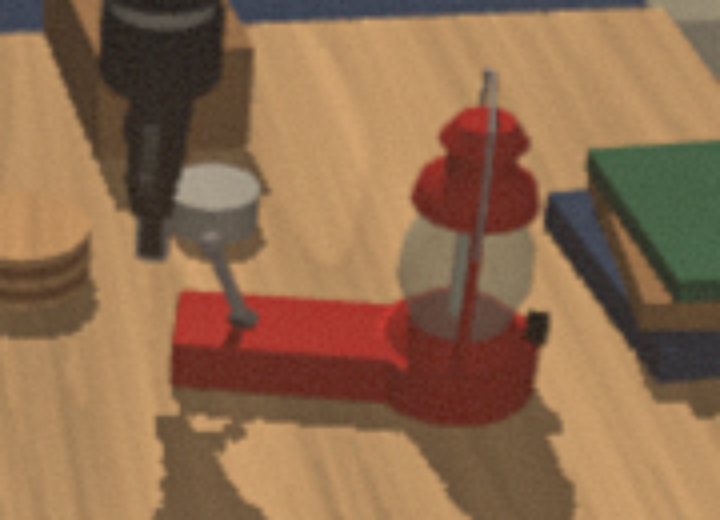

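The fingertip (150,250) is just before the lantern ball (212,240), robot side. Pushing slowly towards the glass.

```bash
python3 -m pendant '[{"dx":-0.018,"dy":0,"dz":0,"rx":0,"ry":0,"rz":0},{"dx":-0.03,"dy":0,"dz":0,"rx":0,"ry":0,"rz":0},{"dx":-0.036,"dy":0,"dz":0,"rx":0,"ry":0,"rz":0},{"dx":-0.042,"dy":0,"dz":0,"rx":0,"ry":0,"rz":0},{"dx":-0.048,"dy":0,"dz":0,"rx":0,"ry":0,"rz":0},{"dx":-0.053,"dy":0,"dz":0,"rx":0,"ry":0,"rz":0},{"dx":-0.058,"dy":0,"dz":0,"rx":0,"ry":0,"rz":0},{"dx":-0.063,"dy":0,"dz":0,"rx":0,"ry":0,"rz":0},{"dx":-0.068,"dy":0,"dz":0,"rx":0,"ry":0,"rz":0},{"dx":-0.073,"dy":0,"dz":0,"rx":0,"ry":0,"rz":0},{"dx":-0.078,"dy":0,"dz":0,"rx":0,"ry":0,"rz":0},{"dx":-0.082,"dy":0,"dz":0,"rx":0,"ry":0,"rz":0}]'
python3 -m pendant '[{"dx":-0.005,"dy":0,"dz":0,"rx":0,"ry":0,"rz":0},{"dx":-0.009,"dy":0,"dz":0,"rx":0,"ry":0,"rz":0},{"dx":-0.013,"dy":0,"dz":0,"rx":0,"ry":0,"rz":0},{"dx":-0.013,"dy":0,"dz":0,"rx":0,"ry":0,"rz":0},{"dx":-0.013,"dy":0,"dz":0,"rx":0,"ry":0,"rz":0}]'; python3 go.py lant -60 82
python3 - <<'E'
from h import *
p,d=read_camera("side"); cv2.imwrite("pics/side5.png",cv2.resize(p[100:230,310:490,::-1],None,fx=4,fy=4))
E
```

```text
time: 9.68
ee_pos: [547.4, 238.5, 82.3]
eef_rot: [3.142, 0.0, 2.898]
ft_force: [-0.8, -0.3, 0.5]
finger_gap: 0.002
finger_force: 0.1
time: 10.3
ee_pos: [553.4, 237.1, 82.3]
eef_rot: [3.142, -0.0, 2.898]
ft_force: [0.3, -0.2, -0.0]
finger_gap: 0.002
finger_force: 0.0
target [509.  247.6  82. ] now [553.4 237.1  82.3] t 10.3 F [ 0.3 -0.2 -0. ]
d [ 0.0913 -0.0011  0.0006] r [ 0.     -0.      0.0004]
u,w now -14.4 0.6
```

View pics/side5.png

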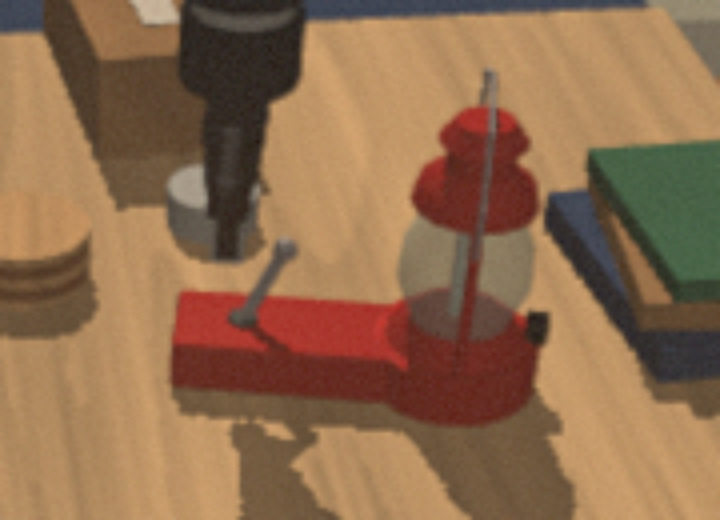

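The lantern lever snapped off (ball at crop (288,248), leaning to the glass) with the base unmoved. Retreat back and up.

```bash
python3 -m pendant '[{"dx":0.06,"dy":0,"dz":0,"rx":0,"ry":0,"rz":0},{"dx":0.09,"dy":0,"dz":-0.08,"rx":0,"ry":0,"rz":0},{"dx":0.09,"dy":0,"dz":-0.2,"rx":0,"ry":0,"rz":0},{"dx":0.09,"dy":0,"dz":-0.3,"rx":0,"ry":0,"rz":0},{"dx":0.12,"dy":0,"dz":-0.36,"rx":0,"ry":0,"rz":0},{"dx":0.12,"dy":0,"dz":-0.36,"rx":0,"ry":0,"rz":0},{"dx":0.12,"dy":0,"dz":-0.36,"rx":0,"ry":0,"rz":0}]'
python3 - <<'E'
from h import *
p,d=read_camera("side"); cv2.imwrite("pics/side6.png",p[...,::-1]); 
E
sed 's/np.load(n+"0.npz")/np.load(n+"0.npz") if 0 else dict(zip("pd",read_camera(n)))/;s/("top","side")/("side",)/' m.py > m2.py; python3 m2.py
```

```text
time: 11.22
ee_pos: [495.1, 251.4, 261.4]
eef_rot: [-3.141, -0.001, 2.898]
ft_force: [0.6, -0.4, -1.1]
finger_gap: -0.001
finger_force: 0.0
side night ztop 34.38101350108386 rect ((568.2493286132812, -187.91941833496094), (73.82233428955078, 97.18600463867188), 65.4190902709961)
  end [ 524.06006 -167.70581] axis [ 0.9093749  -0.41597763] yaw -0.42901757 pivot [ 564.98193 -186.4248 ]
  lever pts 142 top pts (u,w,z) [-23.30073359  -2.04628016  94.32462229] 98.73301230845502
  lamp [134.17242336 -18.55702378  79.45949689] 95.81490694184328
side lant ztop 34.21038850641786 rect ((572.114990234375, 230.5897674560547), (79.44219207763672, 99.13876342773438), 75.74102783203125)
  end [524.07275 242.79895] axis [ 0.9691924  -0.24630508] yaw -0.24886602 pivot [567.6864  231.71523]
  lever pts 86 top pts (u,w,z) [23.41208823 -0.58146114 93.27855842] 97.38152654298
  lamp [136.95527196 -21.51422585 111.93707159] 222.75086258457503
```

View pics/side6.png

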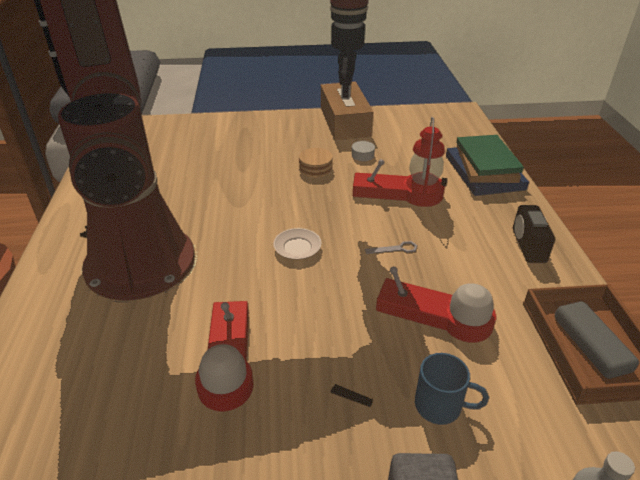

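The night-light lever (398,278) leans away from its dome and the lantern lever (377,170) leans towards the glass. The other things haven't moved, and the arm is clear.

```bash
python3 -c "from plant import ticket; print(ticket.finish_job())"
```

```text
the job is handed in; nothing more can be done
None
```

The night-light was switched on first, then the lantern off; both lights are still in place, nothing else on the board was disturbed, the arm is clear, and the job was handed in at about 11 s.

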